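Put the gouges away in the hidden drawer and bar it

TASK

Put the carving gouges away: press the red push latch on the tool case so that the hidden drawer springs fully open, lay every gouge that lies on the bench inside the drawer, and push the drawer fully shut until it catches. Then lock it by sliding the blue-handled rod through the brass and the steel eyelet from the case's right side (as the robot sees it) until its grip is up against the brass one. Leave the glue, the tin and the mallet where they are.

Things in the scene. Friction and masses are not known exactly. Their poses are not given: they have to be found in the camera images.
- case: wooden tool case fixed to the bench, 200 deep (x) x 260 wide (y) x 85 high; origin at the centre of its underside, x points to its rear (away from the drawer front), z up. The drawer front is set flush into its front (-x) face between the two 14 mm cheeks. The drawer comes out towards -x of the case by up to 140.
- latch (a joint): travel of the push latch (m): 0 up, 0.007 fully down; springs back by itself. About 2 N starts it, 6 N presses it fully; the drawer is freed at 0.004 to 0.005
- latch_top (a point): centre of the top face of the push latch, a red round cap 34 across on top of the case, standing 9 proud of the lid board; pressed straight down
- drawer (a joint): how far the drawer is out (m): 0 shut and caught by the latch, 0.14 fully out. A spring of 2 to 4 N drives it out (in about 1 s) once the latch is pressed and keeps it out; pushed back to 0 or up to 0.004 beyond (reads down to -0.004) it is caught again with a click (about 10 N). Pushed less far it springs out again.
- drawer_in (a point): centre of the drawer's inner floor, axes as the case; it moves with the drawer. The inside is 140 (x) x 210 (y), its walls 42 high; fully out, the whole inside lies open from above save the last 4 mm at the rear
- drawer_front (a point): middle of the drawer's outer front face (228 wide, 78 high, this point 45 above the bench); push here towards case +x to shut it
- drawer_eye (a point): centre of the square hole of the steel eyelet standing on top of the drawer front, 97 above the bench; hole 16 x 16, running along case y, plate 6 thick and 24 wide; it lines up with the case eyelet when the drawer is shut, 53 mm to its +y side
- case_eye (a point): centre of the square hole of the brass eyelet standing on the case's right cheek (its -y side), 97 above the bench; hole 16 x 16 along case y, plate 6 thick, 24 wide; the rod is passed in from the case's -y side towards +y
- rod: locking rod: blue square grip 44 long, 18 x 18, with a straight round steel rod of diameter 10 standing 115 out of its +x end, tapered at the tip; origin at the centre of the grip on the axis, x along the axis to the tip. 70 g, the steel part the heavier, so lying on the bench it leans on its tip by 2 degrees; the grip does not pass the eyelets
- rod_neck (a point): on the rod's axis where the steel leaves the grip (22 from the grip's centre)
- rod_tip (a point): tip of the rod (137 from the grip's centre)
- glue: white glue bottle with red cap, 48 across, 120 high, bystander; origin under its centre
- tin: brass-coloured tin, 64 across, 70 high, bystander; origin under its centre
- mallet: wooden mallet, head 55 x 110 x 55, bystander; origin under its handle
- gouge0: palm carving gouge, 112 long: blond wood handle 72 x 20 x 20 with rounded edges, steel blade 40 beyond it (14 wide at most); origin at the centre of the handle on its axis, x points to the blade tip (76 from the origin). About 60 g. May be absent
- gouge1: palm carving gouge, 112 long: dark brown wood handle 72 x 20 x 20 with rounded edges, steel blade 40 beyond it (14 wide at most); origin at the centre of the handle on its axis, x points to the blade tip (76 from the origin). About 60 g. May be absent
- gouge2: palm carving gouge, 112 long: orange handle 72 x 20 x 20 with rounded edges, steel blade 40 beyond it (14 wide at most); origin at the centre of the handle on its axis, x points to the blade tip (76 from the origin). About 60 g. May be absent
- gouge3: palm carving gouge, 112 long: mid-brown wood handle 72 x 20 x 20 with rounded edges, steel blade 40 beyond it (14 wide at most); origin at the centre of the handle on its axis, x points to the blade tip (76 from the origin). About 60 g. May be absent
Not all that is in view belongs to the job. Leave any purple look-alike of the gouge1 alone.

How it is judged (in metres and radians):
On the way, in this order (a step that is already met when the one before it is completed fails the run):
1. the push latch is pressed and the hidden drawer springs out (value of joint drawer above 0.12 m), for 0.2 s.
2. all gouges lie inside the open drawer (x of gouge0 in the frame of drawer_in between -0.072 and 0.076 m and y of gouge0 in the frame of drawer_in between -0.108 and 0.108 m and z of gouge0 in the frame of drawer_in between 0 and 0.04 m and x of gouge1 in the frame of drawer_in between -0.072 and 0.076 m and y of gouge1 in the frame of drawer_in between -0.108 and 0.108 m and z of gouge1 in the frame of drawer_in between 0 and 0.04 m and x of gouge2 in the frame of drawer_in between -0.072 and 0.076 m and y of gouge2 in the frame of drawer_in between -0.108 and 0.108 m and z of gouge2 in the frame of drawer_in between 0 and 0.04 m and x of gouge3 in the frame of drawer_in between -0.072 and 0.076 m and y of gouge3 in the frame of drawer_in between -0.108 and 0.108 m and z of gouge3 in the frame of drawer_in between 0 and 0.04 m and value of joint drawer above 0.1 m), for 0.2 s.
3. the drawer is shut and caught, with the gouges in it (x of gouge0 in the frame of drawer_in between -0.072 and 0.076 m and y of gouge0 in the frame of drawer_in between -0.108 and 0.108 m and z of gouge0 in the frame of drawer_in between 0 and 0.04 m and x of gouge1 in the frame of drawer_in between -0.072 and 0.076 m and y of gouge1 in the frame of drawer_in between -0.108 and 0.108 m and z of gouge1 in the frame of drawer_in between 0 and 0.04 m and x of gouge2 in the frame of drawer_in between -0.072 and 0.076 m and y of gouge2 in the frame of drawer_in between -0.108 and 0.108 m and z of gouge2 in the frame of drawer_in between 0 and 0.04 m and x of gouge3 in the frame of drawer_in between -0.072 and 0.076 m and y of gouge3 in the frame of drawer_in between -0.108 and 0.108 m and z of gouge3 in the frame of drawer_in between 0 and 0.04 m and value of joint drawer below 0.005 m), for 0.2 s.
4. the rod passes through both eyelets up to its grip (y of rod_tip in the frame of drawer_eye above 0.03 m and x of rod_tip in the frame of drawer_eye between -0.02 and 0.02 m and z of rod_tip in the frame of drawer_eye between -0.02 and 0.02 m and distance between rod_neck and case_eye below 0.02 m and value of joint drawer below 0.005 m), for 0.2 s.
At the end, for the whole second after the job is handed in: every gouge present lies inside the drawer, the drawer is shut (within 5 mm) and caught, the rod passes through both eyelets, its tip at least 30 mm beyond the steel one and its neck within 20 mm of the centre of the brass one, and all is at rest (all of step 4 and x of gouge0 in the frame of drawer_in between -0.072 and 0.076 m and y of gouge0 in the frame of drawer_in between -0.108 and 0.108 m and z of gouge0 in the frame of drawer_in between 0 and 0.04 m and x of gouge1 in the frame of drawer_in between -0.072 and 0.076 m and y of gouge1 in the frame of drawer_in between -0.108 and 0.108 m and z of gouge1 in the frame of drawer_in between 0 and 0.04 m and x of gouge2 in the frame of drawer_in between -0.072 and 0.076 m and y of gouge2 in the frame of drawer_in between -0.108 and 0.108 m and z of gouge2 in the frame of drawer_in between 0 and 0.04 m and x of gouge3 in the frame of drawer_in between -0.072 and 0.076 m and y of gouge3 in the frame of drawer_in between -0.108 and 0.108 m and z of gouge3 in the frame of drawer_in between 0 and 0.04 m and linear speed of each of rod, gouge0, gouge1, gouge2, gouge3 below 0.02 m/s); the robot touches nothing.
It fails at once if a bystander (glue bottle, tin, mallet) is pushed more than 4 cm or knocked over (distance of any of glue, tin, mallet from where it was at the start of the episode above 0.04 m or angle between any of glue, tin, mallet's own z axis and vertical above 0.5 rad).
Of gouge0, gouge1, gouge2, gouge3 only 3 to 4 are there at a start; the rules pass over those that are not, and their reading is None.
At some moment in a run one of gouge0, gouge1, gouge2, gouge3 may be knocked a few centimetres aside while the robot is not near it.
Once in a run the grip may slacken for a moment while it holds something.
It also fails if it takes over 208 s, if anything falls off the work surface, if the arm or the gripper's body presses on something with over 40 N, if the wrist force passes 120 N, or if a joint passes its speed limit or range.

ROBOT

A 7-joint arm with a two-finger parallel gripper is mounted at the origin on the work surface. World frame = base frame: x ahead of the robot, y to its left, z up, the work surface at z = 0. Lengths are in m, angles in degrees, forces in N, time in s.
With the tool pointing down it reaches from about 0.425 to 0.875 m from the base axis. Payload 4.7 kg.
Tool frame: the origin (TCP) lies midway between the tips of the shut fingers; the grasp point (between the pads) lies env.grip_point_offset behind it (env.grip_point_offset is the distance from the TCP to the grasp point, in m); z points along the fingers, y is the line along which they close (so a half turn about z gives the same grasp; the last joint's range is limited). The gripper opens to 87 mm and grips with 3 to 60 N. Pads are 19 mm wide; open, the fingers measure 117 mm over their backs; the gripper's body (75 mm by 190 mm) begins 51 mm behind the grasp point.
Start: joints at [-71.499, 18.392, -4.016, 83.108, 1.295, 78.541, -3.26], TCP at [0.198, 0.619, 0.223] pointing down, gripper open.
Joint ranges: [-163.93, 163.93], [-17.29, 119.83], [-79.2, 71.16], [3.27, 140.29], [-89.18, 269.18], [5.43, 117.66], [-154.24, 154.24]. Speed limits (degrees/s): [147.25, 147.25, 180, 180, 180, 180, 180].

INTERFACE

Orientations are given as [roll, pitch, yaw] about the fixed x, y, z axes, in that order (R = Rz(yaw) Ry(pitch) Rx(roll)).
In Python, from cell import env gives the robot as it stands.
- The arm moves only by the shell command python3 -m creep 'ROWS' [FORCE]. ROWS is a JSON object of lists of equal length, an entry for each row: "translation": the shift along the tool's x, y, z in units of 0.08 m (1.0 is 0.08 m), a list of three; "turn": the turn, a rotation vector about the tool's x, y, z in units of 180 degrees (1.0 is 180 degrees), a list of three; "grip": the opening, from 0 (shut) to 1 (fully open). In form: {"translation": [[x, y, z], ...], "turn": [[ax, ay, az], ...], "grip": [grip, ...]}. A call has 1 to 5 rows; each row shifts and turns the commanded pose from where the row before left it, along the tool's axes as they then stand; what a row does not reach is not made up. A row lasts 1/8 s, in which the tool goes at most 62.5 mm and 10.7 degrees, less where a joint would pass 70% of its speed; a pose out of reach is approached as far as the arm can. A call with a number of a shift or a turn outside -1 to 1 is refused whole. A call with a gripper value outside its range is refused whole. The fingers move at their own pace and stop on an object; FORCE is the grip in N (left out, the last holds). Time passes only in rows, so rows that do not move let the fingers close. It gives the time, the measured TCP pose, the force, the opening and the grip force at its end, in the units of the state.
- env.get_obs(): the state, without advancing time (a new reading comes with each control period).
- env.read_camera(name): name is "side" or "top"; returns a dict with "frame" (400x640x3 uint8, red, green, blue), "z_map" (400x640 float32, m along the optical axis (not along the pixel's ray), 0 where there is no reading), "K" (3x3 intrinsics, pixels), "rvec" (rotation vector, rad) and "tvec" (3), from world to camera coordinates, as OpenCV has them. Camera axes: x right, y down, z forward; pixel columns grow to the right and rows downward; lengths in m; the calibration is good to about 2 mm. A picture is of the moment at which its call begins.
- env.sign_off(): hands the job in; it is judged then, once.
The state is a dict: "time_s": time; "qpos": joint angles; "joint_velocities": joint speeds; "effort": joint torques, N m; "tool_pos": TCP position; "tool_rot": TCP orientation; "force": force on the tool from outside, world axes, zero at the start; "wrist_torque": the same for the moment, N m; "grip_width": finger opening in m; "grasp_force": force on a finger pad.
Only numpy, scipy, OpenCV 4.12 (cv2) and the standard library are available. Lean on these libraries where they do the work, as an engineer would, in place of code of your own. Each camera call takes 0.05 s, during which the arm holds its last target. There are 200 camera calls.

## Working session

There is one attempt and no reset: what is moved stays moved. The work goes in short steps, Python scripts to look and compute and a shell command to move; the robot and the scene stay as the last step left them, time stands still between calls to the robot, and variables do not carry over. Pictures are saved under pics/ and viewed, at most 18 in all, crops included, and the job is handed in when it is done.

```bash
mkdir -p pics; ls; python3 - <<'E'
from cell import env
import cv2
o=env.get_obs();print(o, env.grip_point_offset)
for n in("top","side"):
    c=env.read_camera(n);cv2.imwrite(f"pics/{n}0.png",c["frame"][:,:,::-1]);print(n,c["K"],c["rvec"],c["tvec"])
E
```

```text
pics
{'time_s': 0.0, 'qpos': array([-71.49959708,  18.43899816,  -4.01700251,  83.1765919 ,
         1.29667455,  78.53916304,  -3.26056942]), 'joint_velocities': array([-0.11659998,  0.08013976,  0.09231151,  0.13558584,  0.05050969,
        0.0011893 , -0.01541371]), 'effort': array([-1.85688377e-04, -4.91287208e+01, -4.03983174e-01, -3.12535286e+01,
       -6.39096508e-02,  4.36133821e-02,  1.92118378e-04]), 'tool_pos': array([0.19741456, 0.61871047, 0.2214476 ]), 'tool_rot': array([-1.79890591e+02,  6.93394598e-03,  1.62310552e+02]), 'force': array([ 0.28652246,  0.14230798, -0.06663142]), 'wrist_torque': array([ 0.0332185 ,  0.0187139 , -0.04319537]), 'grasp_force': 0.0, 'grip_width': 0.08697151232092006} 0.0187
top [[369.95562399   0.         320.69775   ]
 [  0.         369.95562399 200.17399983]
 [  0.           0.           1.        ]] [ 2.16321554 -2.12587969  0.13283567] [0.00150282 0.51271836 1.07580013]
side [[387.20090552   0.         313.1654502 ]
 [  0.         387.20090552 201.49200839]
 [  0.           0.           1.        ]] [ 2.31393482 -0.26957421  0.12030848] [-0.48699417  0.15785314  1.28812819]
```

View pics/top0.png

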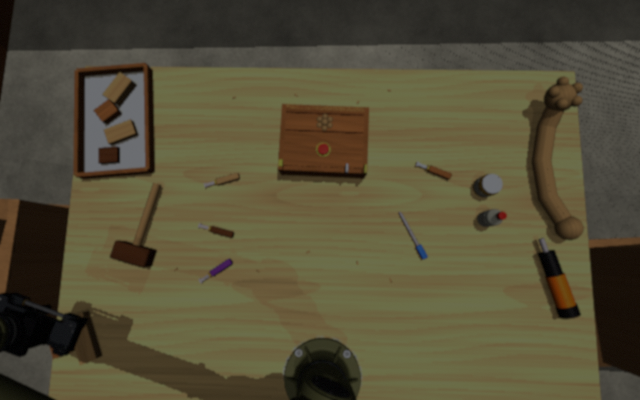

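View pics/side0.png

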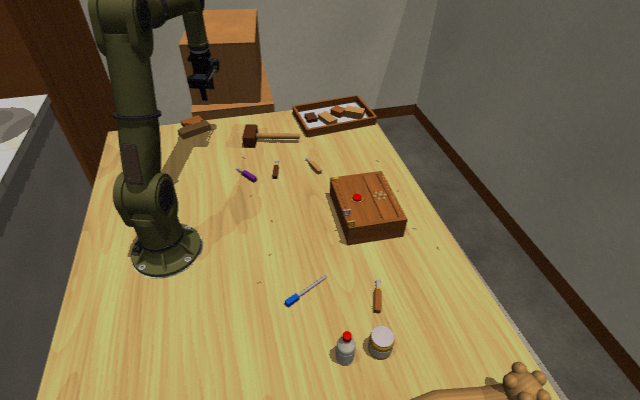

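```bash
cat > h.py <<'E'
from cell import env
import cv2, numpy as np
class V:
    def __init__(s,n):
        c=env.read_camera(n);s.f=c["frame"][:,:,::-1].copy();s.d=c["z_map"];s.K=c["K"];s.R=cv2.Rodrigues(c["rvec"])[0];s.t=np.array(c["tvec"]).ravel()
    def pt(s,u,v):          # depth point
        z=s.d[int(round(v)),int(round(u))];return s.R.T@(z*np.linalg.inv(s.K)@[u,v,1]-s.t)
    def pz(s,u,v,h):        # ray at height h
        r=s.R.T@np.linalg.inv(s.K)@[u,v,1];o=-s.R.T@s.t;return o+r*(h-o[2])/r[2]
    def cloud(s):
        v,u=np.mgrid[:400,:640];p=np.stack([u,v,np.ones_like(u)],-1)@np.linalg.inv(s.K).T*s.d[...,None];return (p-s.t)@s.R
    def crop(s,name,u0,v0,u1,v1,k):
        im=cv2.convertScaleAbs(s.f[v0:v1,u0:u1],alpha=1.7);cv2.imwrite(f"pics/{name}.png",cv2.resize(im,None,fx=k,fy=k,interpolation=cv2.INTER_CUBIC))
    def obj(s,u0,v0,u1,v1,zmin=.005,zmax=.04):   # object by height in a box: centre, axis, extent
        P=s.cloud()[v0:v1,u0:u1].reshape(-1,3);P=P[(P[:,2]>zmin)&(P[:,2]<zmax)]
        (c,wh,a)=cv2.minAreaRect((P[:,:2]*1000).astype(np.float32));return len(P),np.round(c,1),np.round(wh,1),a,P[:,2].max()
E
python3 - <<'E'
from h import *
t=V("top")
t.crop("c1",180,90,470,290,2.75)
for n,b in dict(blond=(195,165,250,195),dark=(190,218,242,243),mid=(408,155,460,185),rod=(390,205,435,265)).items(): print(n,t.obj(*b))
print(t.pt(323,150),t.pt(300,120),t.pt(500,180),t.pt(270,200))
E
```

```text
blond (221, array([571.9, 322.6]), array([148.2,  57.5]), 83.64952850341797, np.float64(0.024442996008760078))
dark (207, array([409.6, 326.1]), array([118.1,  52.8]), 86.7052230834961, np.float64(0.02408858974463806))
mid (234, array([ 625.6, -336.5]), array([ 78.6, 148. ]), 1.7766931056976318, np.float64(0.026095498503356067))
rod (234, array([ 414.9, -266. ]), array([122.8, 176. ]), 87.61485290527344, np.float64(0.02316473709734658))
[0.65182476 0.00561527 0.09205803] [0.74357619 0.07518286 0.0861688 ] [ 0.57635777 -0.51254438  0.06722327] [0.51527112 0.1681739  0.00073811]
```

View pics/c1.png

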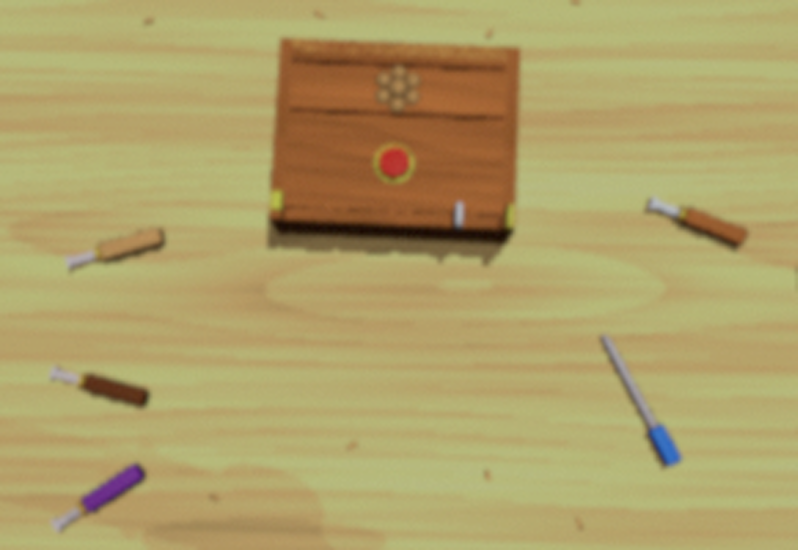

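```bash
python3 - <<'E'
from h import *
t=V("top")
g=lambda u,v,h: t.pz(180+(u+.5)/2.75-.5,90+(v+.5)/2.75-.5,h)[:2]
for n,a,b,tip,h in [("blond",(98,250),(163,237),(67,264),.012),("dark",(83,381),(148,398),(50,372),.012),("mid",(685,215),(746,240),(650,203),.012),("rod",(653,430),(675,463),(603,337),.009)]:
    A,B,T=g(*a,h),g(*b,h),g(*tip,h);d=A-B if n!="rod" else A-B
    print(n,"c",(A+B)/2,"len",np.linalg.norm(d),"tot",np.linalg.norm(T-B),"yaw",np.degrees(np.arctan2(*(T-B)[::-1])))
RL,RR,FL,FR=[g(*p,.085) for p in[(282,38),(519,47),(271,225),(508,235)]]
print(RL,RR,FL,FR,(RL+RR+FL+FR)/4,np.linalg.norm(RL-RR),np.linalg.norm(RL-FL))
for a,b in[(RR,RL),(FR,FL)]: d=b-a;print("case yaw",np.degrees(np.arctan2(d[1],d[0]))-90)
for a,b in[(FL,RL),(FR,RR)]: d=b-a;print("case yaw",np.degrees(np.arctan2(d[1],d[0])))
print("latch",g(394,163,.094),"steel",g(459,214,.105),"brassR",g(511,216,.105),"brassL",g(277,201,.105))
C=t.cloud()
for u in range(280,372,8): print(u, np.round(C[100:190:6,u,2],3))
E
```

```text
blond c [0.57965381 0.30205563] len 0.07446991023141977 tot 0.11167051081673182 yaw 106.99331875531414
dark c [0.41524138 0.31009091] len 0.07516789421273036 tot 0.11362599595835317 yaw 76.36232459889315
mid c [ 0.60839906 -0.35532278] len 0.07287006667674259 tot 0.11399973024556245 yaw 69.04525057873414
rod c [ 0.36386339 -0.29398306] len 0.04230741702537499 tot 0.1569399102391356 yaw 29.329918275481912
[0.79436466 0.12954546] [ 0.78762709 -0.12665425] [0.58768681 0.13447232] [ 0.58087676 -0.11525037] [0.68763883 0.00552829] 0.2562882828310445 0.20673657341737287
case yaw -1.5064254159772617
case yaw -1.5620936226814166
case yaw -1.3655776870017111
case yaw -3.1571050597194055
latch [0.65439743 0.00578088] steel [ 0.59803379 -0.06250138] brassR [ 0.5967559  -0.11620876] brassL [0.60889419 0.12643598]
280 [-0.004  0.005  0.002  0.002  0.085  0.087  0.085  0.082  0.088  0.087
  0.083  0.088  0.049 -0.002 -0.004]
288 [-0.002  0.083  0.087  0.087  0.086  0.086  0.089  0.081  0.08   0.087
  0.087  0.085  0.052 -0.002 -0.001]
296 [-4.000e-03  8.800e-02  8.300e-02  8.600e-02  8.500e-02  8.
[... 417 characters left out ...]
 0.085  0.071 -0.002 -0.006]
328 [ 0.002  0.085  0.087  0.088  0.091  0.081  0.081  0.083  0.093  0.081
  0.084  0.085  0.077 -0.005 -0.001]
336 [-0.003  0.083  0.084  0.084  0.086  0.082  0.084  0.086  0.081  0.085
  0.086  0.083  0.086 -0.    -0.001]
344 [ 0.001  0.     0.087  0.083  0.087  0.083  0.086  0.086  0.08   0.086
  0.085  0.084  0.085  0.003 -0.003]
352 [-0.002 -0.003  0.082  0.083  0.081  0.083  0.083  0.084  0.084  0.082
  0.087  0.083  0.083  0.003  0.002]
360 [ 0.002 -0.002  0.087  0.085  0.084  0.082  0.086  0.087  0.084  0.085
  0.085  0.084  0.084  0.009  0.001]
368 [ 0.002 -0.002  0.085  0.084  0.086  0.005  0.001 -0.    -0.001  0.002
  0.001  0.002  0.001 -0.002  0.002]
```

```bash
cat >> h.py <<'E'
from scipy.spatial.transform import Rotation as Ro
def plan(x,y,z,yaw,tilt=None):
    """shift in tool units now, then turn in units of 180 deg, to reach pose"""
    o=env.get_obs();R=Ro.from_euler("xyz",o["tool_rot"],degrees=True)
    s=R.inv().apply(np.array([x,y,z])-o["tool_pos"])/.08
    best=min((R.inv()*Ro.from_euler("xyz",[180,0,yw],degrees=True) for yw in (yaw,yaw+180)),key=lambda r:r.magnitude())
    print("shift",np.round(s,3),"rows>=",np.ceil(np.linalg.norm(s)/.78),"turn",np.round(best.as_rotvec()/np.pi,4),"q7",round(o["qpos"][6],1))
E
python3 -c "
from h import *
plan(.654,.006,.2,90)"
```

```text
shift [-7.765 -5.565  0.281] rows>= 13.0 turn [-3.000e-04  3.000e-04  4.017e-01] q7 -3.3
```

```bash

python3 -m creep '{"translation":[[-0.518,-0.371,0.019],[-0.518,-0.371,0.019],[-0.518,-0.371,0.019],[-0.518,-0.371,0.019],[-0.518,-0.371,0.019]],"turn":[[0,0,0],[0,0,0],[0,0,0],[0,0,0],[0,0,0]],"grip":[0,0,0,0,0]}' 20
python3 -m creep '{"translation":[[-0.518,-0.371,0.019],[-0.518,-0.371,0.019],[-0.518,-0.371,0.019],[-0.518,-0.371,0.019],[-0.518,-0.371,0.019]],"turn":[[0,0,0],[0,0,0],[0,0,0],[0,0,0],[0,0,0]],"grip":[0,0,0,0,0]}'
python3 -m creep '{"translation":[[-0.518,-0.371,0.019],[-0.518,-0.371,0.019],[-0.518,-0.371,0.019],[-0.518,-0.371,0.019],[-0.518,-0.371,0.019]],"turn":[[0,0,0],[0,0,0],[0,0,0],[0,0,0],[0,0,0]],"grip":[0,0,0,0,0]}'
python3 -m creep '{"translation":[[0,0,0],[0,0,0],[0,0,0],[0,0,0]],"turn":[[0,0,0.0574],[0,0,0.0574],[0,0,0.0574],[0,0,0.0574]],"grip":[0,0,0,0]}'
python3 -m creep '{"translation":[[0,0,0],[0,0,0],[0,0,0],[0,0,0]],"turn":[[0,0,0.0574],[0,0,0.0574],[0,0,0.0574],[0,0,0]],"grip":[0,0,0,0]}'
python3 -c "
from h import *
plan(.654,.006,.11,90)"
```

```text
time_s: 0.82
tool_pos: [0.3507, 0.4134, 0.2149]
tool_rot: [180.0, 0.0, 162.3]
force: [0.8, 0.1, -0.1]
grip_width: 0.0449
grasp_force: 0.0
time_s: 1.45
tool_pos: [0.5029, 0.2092, 0.2074]
tool_rot: [180.0, 0.0, 162.3]
force: [0.4, 0.5, 0.7]
grip_width: 0.0016
grasp_force: 0.0
time_s: 2.08
tool_pos: [0.6553, 0.0051, 0.1996]
tool_rot: [180.0, -0.0, 162.3]
force: [0.3, 0.5, 0.1]
grip_width: 0.0009
grasp_force: 0.0
time_s: 2.58
tool_pos: [0.6543, 0.0063, 0.1995]
tool_rot: [-180.0, -0.0, 120.6]
force: [-0.8, -0.6, 1.0]
grip_width: 0.0001
grasp_force: 0.0
time_s: 3.08
tool_pos: [0.6543, 0.0064, 0.1995]
tool_rot: [-180.0, 0.0, 90.1]
force: [0.4, -0.2, 0.1]
grip_width: 0.0004
grasp_force: 0.0
shift [-0.005 -0.004  1.119] rows>= 2.0 turn [-0.0001  0.0001  0.0006] q7 7.2
```

```bash

python3 -m creep '{"translation":[[0,0,0.6],[0,0,0.6],[0,0,0.06],[0,0,0.03],[0,0,0.03]],"turn":[[0,0,0],[0,0,0],[0,0,0],[0,0,0],[0,0,0]],"grip":[0,0,0,0,0]}'
python3 -m creep '{"translation":[[0,0,0.03],[0,0,0.02],[0,0,0.02],[0,0,0.0]],"turn":[[0,0,0],[0,0,0],[0,0,0],[0,0,0]],"grip":[0,0,0,0]}'
```

```text
time_s: 3.7
tool_pos: [0.656, 0.006, 0.0964]
tool_rot: [179.8, -0.0, 90.0]
force: [-0.1, -0.3, 0.4]
grip_width: 0.0004
grasp_force: 0.0
time_s: 4.2
tool_pos: [0.6556, 0.0062, 0.0894]
tool_rot: [179.8, -0.0, 90.0]
force: [2.3, -0.7, 5.3]
grip_width: 0.0002
grasp_force: 2.3
```

```bash
python3 -c "
from h import *
t=V('top');t.crop('d1',180,90,470,290,2.75)"
```

```text
(no output)
```

View pics/d1.png

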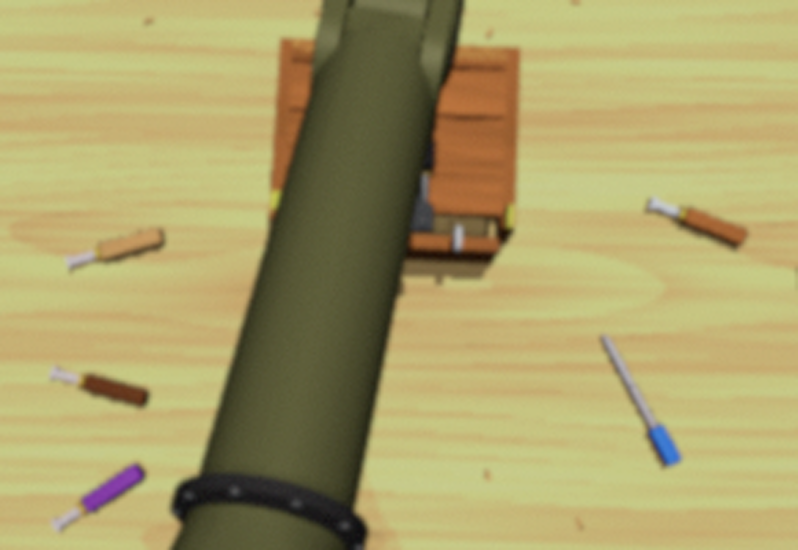

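```bash

python3 -m creep '{"translation":[[0,0,-0.7],[0,0,-0.4],[0,0,0],[0,0,0],[0,0,0]],"turn":[[0,0,0],[0,0,0],[0,0,0],[0,0,0],[0,0,0]],"grip":[0,0,0,0.7,0.7]}' 25
python3 -c "
from h import *
plan(.58,.302,.15,107)"
```

```text
time_s: 4.88
tool_pos: [0.6532, 0.0065, 0.1745]
tool_rot: [-179.8, 0.0, 90.0]
force: [0.2, -0.2, -0.6]
grip_width: 0.0132
grasp_force: 0.0
shift [ 3.694 -0.914  0.309] rows>= 5.0 turn [-0.0011 -0.0001 -0.0945] q7 7.5
```

```bash

python3 -m creep '{"translation":[[0.74,-0.183,0.06],[0.74,-0.183,0.06],[0.74,-0.183,0.06],[0.74,-0.183,0.06],[0.74,-0.183,0.06]],"turn":[[0,0,0],[0,0,0],[0,0,0],[0,0,0],[0,0,0]],"grip":[0.7,0.7,0.7,0.7,0.7]}'
python3 -m creep '{"translation":[[0,0,0],[0,0,0],[0,0,0]],"turn":[[0,0,-0.047],[0,0,-0.047],[0,0,0]],"grip":[0.7,0.7,0.7]}'
python3 -c "
from h import *
plan(.58,.302,.03,107)
t=V('top');t.crop('d2',180,120,380,260,4)
print(t.obj(195,165,250,195,.008))
C=t.cloud()
for u in (300,325,345): print(u,[(v,np.round(C[v,u],3).tolist()) for v in range(160,236,5)])
"
```

```text
time_s: 5.5
tool_pos: [0.58, 0.3038, 0.1511]
tool_rot: [-179.9, 0.1, 90.0]
force: [1.4, 1.2, 0.0]
grip_width: 0.0585
grasp_force: 0.0
time_s: 5.88
tool_pos: [0.5806, 0.302, 0.1512]
tool_rot: [-179.9, 0.0, 106.8]
force: [-0.1, 0.3, 0.2]
grip_width: 0.061
grasp_force: 0.0
shift [ 0.004 -0.004  1.515] rows>= 2.0 turn [-0.0007  0.0002 -0.001 ] q7 -5.0
(95, array([581.5, 290.7]), array([20.2, 49.9]), 16.540163040161133, np.float64(0.024392664940186274))
300 [(160, [0.623, 0.072, 0.084]), (165, [0.609, 0.072, 0.082]), (170, [0.608, 0.076, 0.017]), (175, [0.592, 0.076, 0.017]), (180, [0.577, 0.076, 0.017]), (185, [0.561, 0.075, 0.016]), (190, [0.546, 0.075, 0.016]), (195, [0.53, 0.074, 0.018]), (200, [0.514, 0.074, 0.019]), (205, [0.499, 0.074, 0.015]), (210, [0.484, 0.073, 0.017]), (215, [0.462, 0.068, 0.083]), (220, [0.453, 0.072, 0.024]), (225, [0.439, 0.073, 0.004]), (230, [0.424, 0.073, -0.003]), (235, [0.409, 0.072, 0.002])]
325 [(160, [0.625, -0.001, 0.08]), (165, [0.609, -0.001, 0.086]), (170, [0.608, -0.001, 0.022]), (175, [0.594, -0.001, 0.013]), (180, [0.578, -0.001, 0.017]), (185, [0.562, -0.002, 0.018]), (190, [0.547, -0.002, 0.018]), (195, [0.532, -0.002, 0.011]), (200, [0.516, -0.002, 0.018]), (205, [0.501, -0.003, 0.016]), (210, [0.485, -0.003, 0.017]), (215, [0.464, -0.003, 0.083]), (220, [0.451, -0.004, 0.067]), (225, [0.441, -0.004, -0.004]), (230, [0.426, -0.004, -0.002]), (235, [0.41, -0.004, -0.001])]
345 [(160, [0.624, -0.059, 0.086]), (165, [0.61, -0.059, 0.083]), (170, [0.606, -0.062, 0.037]), (175, [0.595, -0.063, 0.014]), (180, [0.58, -0.063, 0.012]), (185, [0.563, -0.063, 0.016]), (190, [0.548, -0.063, 0.014]), (195, [0.533, -0.064, 0.013]), (200, [0.517, -0.063, 0.018]), (205, [0.501, -0.063, 0.019]), (210, [0.487, -0.064, 0.014]), (215, [0.462, -0.059, 0.107]), (220, [0.448, -0.059, 0.109]), (225, [0.442, -0.065, 0.002]), (230, [0.427, -0.065, -0.002]), (235, [0.411, -0.065, -0.002])]
```

View pics/d2.png

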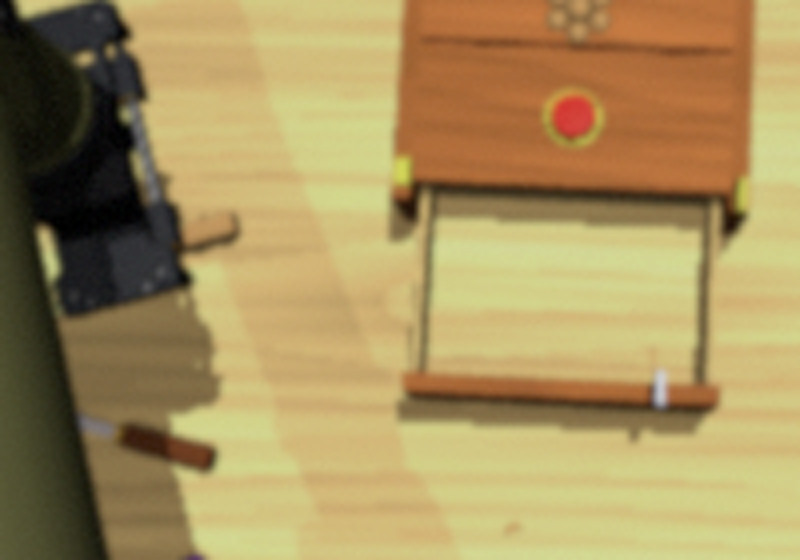

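```bash

python3 -m creep '{"translation":[[0,0,0.65],[0,0,0.65],[0,0,0.4],[0,0,0.13],[0,0,0]],"turn":[[0,0,0],[0,0,0],[0,0,0],[0,0,0],[0,0,0]],"grip":[0.7,0.7,0.7,0.7,0.7]}'
python3 -m creep '{"translation":[[0,0,0],[0,0,0],[0,0,0],[0,0,0],[0,0,0]],"turn":[[0,0,0],[0,0,0],[0,0,0],[0,0,0],[0,0,0]],"grip":[0,0,0,0,0]}' 25
python3 -m creep '{"translation":[[0,0,-0.5],[0,0,-0.7],[0,0,-0.6],[0,0,0]],"turn":[[0,0,0],[0,0,0],[0,0,0],[0,0,0]],"grip":[0,0,0,0]}'
python3 -c "
from h import *
plan(.562,.075,.15,178)"
```

```text
time_s: 6.55
tool_pos: [0.5815, 0.3019, 0.0061]
tool_rot: [-180.0, 0.0, 106.8]
force: [0.8, 0.1, -0.2]
grip_width: 0.0609
grasp_force: 0.0
time_s: 7.18
tool_pos: [0.5814, 0.3023, 0.0063]
tool_rot: [180.0, -0.0, 106.9]
force: [-0.5, 0.5, -0.1]
grip_width: 0.0197
grasp_force: 25.0
time_s: 7.68
tool_pos: [0.5842, 0.3033, 0.1553]
tool_rot: [179.5, -0.1, 106.9]
force: [-0.1, 0.2, -0.8]
grip_width: 0.0198
grasp_force: 25.0
shift [-2.651 -1.095  0.051] rows>= 4.0 turn [ 0.0029  0.001  -0.395 ] q7 -4.8
```

```bash

python3 -m creep '{"translation":[[-0.53,-0.229,0.01],[-0.53,-0.229,0.01],[-0.53,-0.229,0.01],[-0.53,-0.229,0.01],[-0.53,-0.229,0.01]],"turn":[[0,0,0],[0,0,0],[0,0,0],[0,0,0],[0,0,0]],"grip":[0,0,0,0,0]}'
python3 -m creep '{"translation":[[0,0,0],[0,0,0],[0,0,0],[0,0,0],[0,0,0]],"turn":[[0,0,-0.0564],[0,0,-0.0564],[0,0,-0.0564],[0,0,-0.0564],[0,0,-0.0564]],"grip":[0,0,0,0,0]}'
python3 -m creep '{"translation":[[0,0,0],[0,0,0],[0,0,0]],"turn":[[0,0,-0.0564],[0,0,-0.0564],[0,0,0]],"grip":[0,0,0]}'
python3 -c "
from h import *
plan(.562,.070,.023,178)"
```

```text
time_s: 8.3
tool_pos: [0.5543, 0.0712, 0.145]
tool_rot: [-179.9, -0.0, 106.9]
force: [1.0, 0.1, -0.2]
grip_width: 0.0194
grasp_force: 25.0
time_s: 8.93
tool_pos: [0.5545, 0.0726, 0.1449]
tool_rot: [-179.9, -0.1, 158.0]
force: [-0.2, -0.2, 0.1]
grip_width: 0.0194
grasp_force: 25.0
time_s: 9.3
tool_pos: [0.5546, 0.0726, 0.1451]
tool_rot: [-180.0, -0.1, 177.8]
force: [-0.6, -0.6, -0.5]
grip_width: 0.0197
grasp_force: 25.0
shift [-0.096 -0.028  1.526] rows>= 2.0 turn [-0.0001 -0.0005 -0.0008] q7 82.2
```

```bash

python3 -m creep '{"translation":[[-0.096,-0.028,0.6],[0,0,0.6],[0,0,0.2],[0,0,0.12],[0,0,0]],"turn":[[0,0,0],[0,0,0],[0,0,0],[0,0,0],[0,0,0]],"grip":[0,0,0,0,0]}'
python3 -m creep '{"translation":[[0,0,0],[0,0,0],[0,0,0],[0,0,-0.6],[0,0,-0.78]],"turn":[[0,0,0],[0,0,0],[0,0,0],[0,0,0],[0,0,0]],"grip":[0.4,0.4,0.4,0.4,0.6]}'
python3 -c "
from h import *
t=V('top');t.crop('d3',180,150,380,290,4)
plan(.4152,.3101,.11,76.4)"
```

```text
time_s: 9.93
tool_pos: [0.5636, 0.0704, 0.0252]
tool_rot: [180.0, 0.1, 177.9]
force: [0.2, -0.1, -0.1]
grip_width: 0.0196
grasp_force: 25.0
time_s: 10.55
tool_pos: [0.5617, 0.0701, 0.135]
tool_rot: [-179.9, -0.2, 178.0]
force: [0.7, 0.3, 0.9]
grip_width: 0.0391
grasp_force: 0.0
shift [2.016 2.922 0.427] rows>= 5.0 turn [-0.0015  0.0039 -0.436 ] q7 83.2
```

View pics/d3.png

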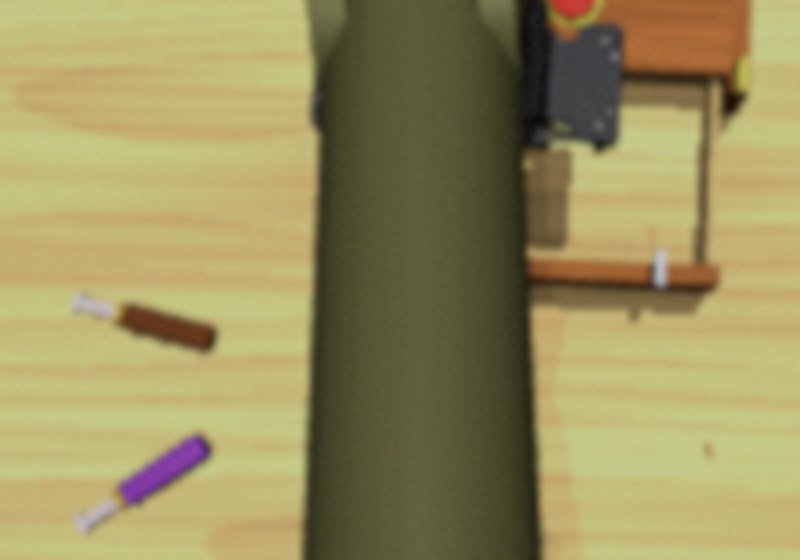

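```bash

python3 -m creep '{"translation":[[0.336,0.487,0],[0.336,0.487,0],[0.336,0.487,0.14],[0.336,0.487,0.14],[0.336,0.487,0.14]],"turn":[[0,0,0],[0,0,0],[0,0,0],[0,0,0],[0,0,0]],"grip":[0.7,0.7,0.7,0.7,0.7]}'
python3 -m creep '{"translation":[[0.336,0.487,0],[0,0,0],[0,0,0],[0,0,0],[0,0,0]],"turn":[[0,0,0],[0,0,0.0564],[0,0,0.0564],[0,0,0.0564],[0,0,0.0564]],"grip":[0.7,0.7,0.7,0.7,0.7]}'
python3 -m creep '{"translation":[[0,0,0],[0,0,0],[0,0,0],[0,0,0]],"turn":[[0,0,0.0564],[0,0,0.0564],[0,0,0.0564],[0,0,0.0564]],"grip":[0.7,0.7,0.7,0.7]}'
python3 -m creep '{"translation":[[0,0,0],[0,0,0],[0,0,0]],"turn":[[0,0,0.0564],[0,0,0.0564],[0,0,0]],"grip":[0.7,0.7,0.7]}'
python3 -c "
from h import *
plan(.4152,.3101,.005,76.4)"
```

```text
time_s: 11.22
tool_pos: [0.4349, 0.2711, 0.1015]
tool_rot: [179.9, 0.1, 178.0]
force: [0.9, 0.2, -1.1]
grip_width: 0.0606
grasp_force: 0.0
time_s: 11.85
tool_pos: [0.4102, 0.3097, 0.1015]
tool_rot: [180.0, -0.0, 137.0]
force: [0.1, 0.5, 0.0]
grip_width: 0.0612
grasp_force: 0.0
time_s: 12.35
tool_pos: [0.4102, 0.3097, 0.1016]
tool_rot: [180.0, -0.0, 96.4]
force: [-0.0, 0.2, -0.2]
grip_width: 0.0607
grasp_force: 0.0
time_s: 12.72
tool_pos: [0.4102, 0.3096, 0.1015]
tool_rot: [180.0, -0.0, 76.6]
force: [0.1, 0.4, -0.2]
grip_width: 0.0609
grasp_force: 0.0
shift [0.02  0.059 1.207] rows>= 2.0 turn [ 0.0001 -0.0001  0.0008] q7 -50.6
```

```bash

python3 -m creep '{"translation":[[0.02,0.059,0.6],[0,0,0.45],[0,0,0.157],[0,0,0],[0,0,0]],"turn":[[0,0,0],[0,0,0],[0,0,0],[0,0,0],[0,0,0]],"grip":[0.7,0.7,0.7,0.7,0]}'
python3 -m creep '{"translation":[[0,0,0],[0,0,0],[0,0,0],[0,0,0],[0,0,0]],"turn":[[0,0,0],[0,0,0],[0,0,0],[0,0,0],[0,0,0]],"grip":[0,0,0,0,0]}' 25
python3 -m creep '{"translation":[[0,0,-0.5],[0,0,-0.7],[0,0,-0.6],[0,0,0]],"turn":[[0,0,0],[0,0,0],[0,0,0],[0,0,0]],"grip":[0,0,0,0]}'
python3 -c "
from h import *
plan(.522,.010,.15,-2)"
```

```text
time_s: 13.35
tool_pos: [0.4161, 0.311, 0.0063]
tool_rot: [179.9, -0.1, 76.5]
force: [0.4, 0.0, 0.7]
grip_width: 0.0564
grasp_force: 0.0
time_s: 13.98
tool_pos: [0.4151, 0.3101, 0.0049]
tool_rot: [180.0, -0.0, 76.4]
force: [-1.0, -0.6, 0.1]
grip_width: 0.02
grasp_force: 24.9
time_s: 14.48
tool_pos: [0.4174, 0.3119, 0.153]
tool_rot: [179.8, -0.4, 76.4]
force: [0.0, 0.4, -2.3]
grip_width: 0.02
grasp_force: 24.9
shift [-3.362  2.156  0.021] rows>= 6.0 turn [-0.0005 -0.0029  0.4358] q7 -51.3
```

```bash

python3 -m creep '{"translation":[[-0.56,0.359,0],[-0.56,0.359,0],[-0.56,0.359,0],[-0.56,0.359,0],[-0.56,0.359,0]],"turn":[[0,0,0],[0,0,0],[0,0,0],[0,0,0],[0,0,0]],"grip":[0,0,0,0,0]}'
python3 -m creep '{"translation":[[-0.56,0.359,0],[0,0,0],[0,0,0],[0,0,0],[0,0,0]],"turn":[[0,0,0],[0,0,0.0545],[0,0,0.0545],[0,0,0.0545],[0,0,0.0545]],"grip":[0,0,0,0,0]}'
python3 -m creep '{"translation":[[0,0,0],[0,0,0],[0,0,0],[0,0,0],[0,0,0]],"turn":[[0,0,0.0545],[0,0,0.0545],[0,0,0.0545],[0,0,0.0545],[0,0,0]],"grip":[0,0,0,0,0]}'
python3 -c "
from h import *
plan(.522,.008,.023,-2)"
```

```text
time_s: 15.1
tool_pos: [0.5016, 0.0569, 0.1475]
tool_rot: [-179.9, 0.0, 76.5]
force: [0.4, -0.6, -1.0]
grip_width: 0.0199
grasp_force: 24.9
time_s: 15.72
tool_pos: [0.5185, 0.0082, 0.1472]
tool_rot: [-180.0, 0.1, 36.9]
force: [0.7, -1.6, -0.5]
grip_width: 0.0201
grasp_force: 24.9
time_s: 16.35
tool_pos: [0.5187, 0.0082, 0.1475]
tool_rot: [180.0, 0.1, -1.9]
force: [-0.2, -0.0, -0.4]
grip_width: 0.0197
grasp_force: 25.0
shift [0.045 0.    1.557] rows>= 2.0 turn [0.0003 0.0006 0.0004] q7 -91.2
```

```bash

python3 -m creep '{"translation":[[0.04,0,0.6],[0,0,0.6],[0,0,0.2],[0,0,0.14],[0,0,0]],"turn":[[0,0,0],[0,0,0],[0,0,0],[0,0,0],[0,0,0]],"grip":[0,0,0,0,0]}'
python3 -m creep '{"translation":[[0,0,0],[0,0,0],[0,0,0],[0,0,-0.6],[0,0,-0.78]],"turn":[[0,0,0],[0,0,0],[0,0,0],[0,0,0],[0,0,0]],"grip":[0.4,0.4,0.4,0.4,0.6]}'
python3 -c "
from h import *
t=V('top');t.crop('d4',300,130,500,270,4)
plan(.6084,-.3553,.15,69)"
```

```text
time_s: 16.98
tool_pos: [0.5232, 0.0082, 0.026]
tool_rot: [-180.0, -0.0, -2.0]
force: [-0.2, -0.1, 0.0]
grip_width: 0.0197
grasp_force: 25.0
time_s: 17.6
tool_pos: [0.5215, 0.0081, 0.1363]
tool_rot: [179.9, 0.2, -2.0]
force: [0.8, 1.4, 0.6]
grip_width: 0.0392
grasp_force: 0.0
shift [ 1.181  4.496 -0.061] rows>= 6.0 turn [ 0.0012 -0.0036 -0.3951] q7 -90.3
```

View pics/d4.png

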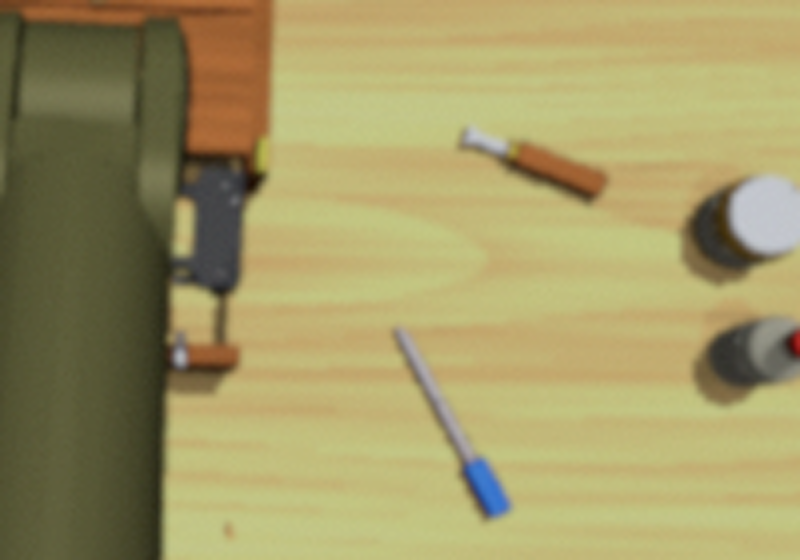

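```bash

python3 -m creep '{"translation":[[0.17,0.643,-0.05],[0.17,0.643,0],[0.17,0.643,0],[0.17,0.643,0],[0.17,0.643,0]],"turn":[[0,0,0],[0,0,0],[0,0,0],[0,0,0],[0,0,0]],"grip":[0.7,0.7,0.7,0.7,0.7]}'
python3 -m creep '{"translation":[[0.17,0.643,0],[0.16,0.64,0],[0,0,0],[0,0,0],[0,0,0]],"turn":[[0,0,0],[0,0,0],[0,0,-0.0564],[0,0,-0.0564],[0,0,-0.0564]],"grip":[0.7,0.7,0.7,0.7,0.7]}'
python3 -m creep '{"translation":[[0,0,0],[0,0,0],[0,0,0],[0,0,0],[0,0,0]],"turn":[[0,0,-0.0564],[0,0,-0.0564],[0,0,-0.0564],[0,0,-0.0564],[0,0,0]],"grip":[0.7,0.7,0.7,0.7,0.7]}'
python3 -c "
from h import *
plan(.6084,-.3553,.005,69)"
```

```text
time_s: 18.27
tool_pos: [0.5823, -0.2525, 0.1402]
tool_rot: [-180.0, -0.0, -2.0]
force: [0.8, 0.6, 0.5]
grip_width: 0.0609
grasp_force: 0.0
time_s: 18.9
tool_pos: [0.6044, -0.3549, 0.1399]
tool_rot: [-180.0, 0.0, 28.8]
force: [0.2, 1.0, 0.7]
grip_width: 0.0609
grasp_force: 0.0
time_s: 19.52
tool_pos: [0.6044, -0.3548, 0.1402]
tool_rot: [180.0, -0.0, 68.9]
force: [0.8, 0.6, -0.4]
grip_width: 0.0608
grasp_force: 0.0
shift [0.011 0.048 1.69 ] rows>= 3.0 turn [ 0.0001 -0.0002 -0.0004] q7 18.7
```

```bash

python3 -m creep '{"translation":[[0.011,0.048,0.65],[0,0,0.65],[0,0,0.3],[0,0,0.09],[0,0,0]],"turn":[[0,0,0],[0,0,0],[0,0,0],[0,0,0],[0,0,0]],"grip":[0.7,0.7,0.7,0.7,0.7]}'
python3 -m creep '{"translation":[[0,0,0],[0,0,0],[0,0,0],[0,0,0],[0,0,0]],"turn":[[0,0,0],[0,0,0],[0,0,0],[0,0,0],[0,0,0]],"grip":[0,0,0,0,0]}' 25
python3 -m creep '{"translation":[[0,0,-0.5],[0,0,-0.7],[0,0,-0.6],[0,0,0]],"turn":[[0,0,0],[0,0,0],[0,0,0],[0,0,0]],"grip":[0,0,0,0]}'
python3 -c "
from h import *
plan(.522,-.055,.15,-2)
t=V('top');t.crop('d5',180,130,380,270,4)"
```

```text
time_s: 20.15
tool_pos: [0.609, -0.356, 0.006]
tool_rot: [179.9, 0.0, 69.0]
force: [-1.1, -0.5, -0.6]
grip_width: 0.0608
grasp_force: 0.0
time_s: 20.78
tool_pos: [0.6083, -0.3553, 0.0049]
tool_rot: [180.0, -0.0, 69.0]
force: [-0.7, 0.0, 0.6]
grip_width: 0.0198
grasp_force: 25.0
time_s: 21.28
tool_pos: [0.6105, -0.3573, 0.1543]
tool_rot: [179.5, 0.1, 69.0]
force: [-0.7, -0.5, -0.3]
grip_width: 0.0198
grasp_force: 25.0
shift [ 3.132 -2.386  0.029] rows>= 6.0 turn [ 0.0027 -0.0015  0.3946] q7 18.6
```

View pics/d5.png

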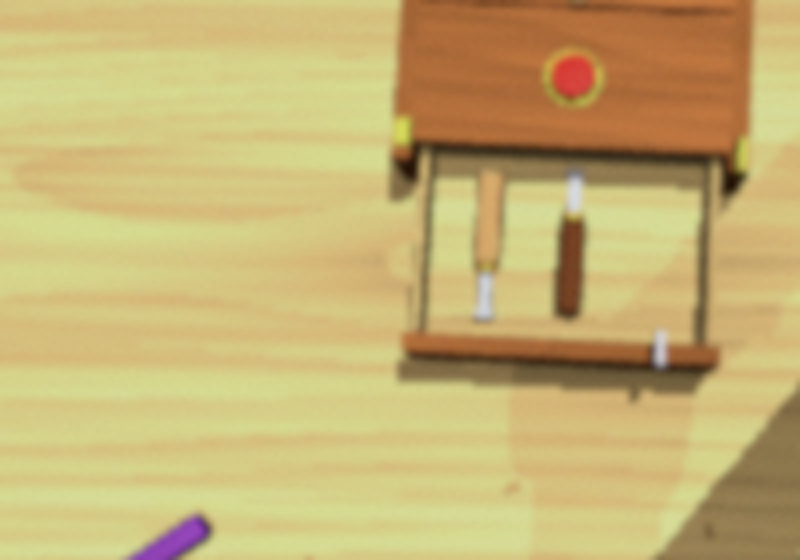

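```bash

python3 -m creep '{"translation":[[0.522,-0.398,0],[0.522,-0.398,0],[0.522,-0.398,0],[0.522,-0.398,0],[0.522,-0.398,0]],"turn":[[0,0,0],[0,0,0],[0,0,0],[0,0,0],[0,0,0]],"grip":[0,0,0,0,0]}'
python3 -m creep '{"translation":[[0.522,-0.398,0],[0,0,0],[0,0,0],[0,0,0],[0,0,0]],"turn":[[0,0,0],[0,0,0.0564],[0,0,0.0564],[0,0,0.0564],[0,0,0.0564]],"grip":[0,0,0,0,0]}'
python3 -m creep '{"translation":[[0,0,0],[0,0,0],[0,0,0],[0,0,0]],"turn":[[0,0,0.0564],[0,0,0.0564],[0,0,0.0564],[0,0,0]],"grip":[0,0,0,0]}'
python3 -c "
from h import *
plan(.522,-.053,.023,-2)"
```

```text
time_s: 21.95
tool_pos: [0.5325, -0.1012, 0.147]
tool_rot: [-179.8, 0.0, 69.1]
force: [-0.2, 1.1, -1.1]
grip_width: 0.02
grasp_force: 25.0
time_s: 22.58
tool_pos: [0.5182, -0.0526, 0.147]
tool_rot: [-179.9, 0.2, 28.1]
force: [0.7, -0.4, -0.4]
grip_width: 0.0197
grasp_force: 25.0
time_s: 23.08
tool_pos: [0.5184, -0.0527, 0.1473]
tool_rot: [180.0, 0.2, -1.9]
force: [0.2, -0.4, 0.3]
grip_width: 0.0198
grasp_force: 25.0
shift [5.000e-02 1.000e-03 1.554e+00] rows>= 2.0 turn [0.0001 0.0009 0.0005] q7 -85.6
```

```bash

python3 -m creep '{"translation":[[0.04,0,0.6],[0,0,0.6],[0,0,0.2],[0,0,0.14],[0,0,0]],"turn":[[0,0,0],[0,0,0],[0,0,0],[0,0,0],[0,0,0]],"grip":[0,0,0,0,0]}'
python3 -m creep '{"translation":[[0,0,0],[0,0,0],[0,0,0],[0,0,-0.6],[0,0,-0.78]],"turn":[[0,0,0],[0,0,0],[0,0,0],[0,0,0],[0,0,0]],"grip":[0.4,0.4,0.4,0.4,0.4]}'
python3 -m creep '{"translation":[[0,0,-0.3],[0,0,0],[0,0,0]],"turn":[[0,0,0],[0,0,0],[0,0,0]],"grip":[0,0,0]}'
python3 -c "
from h import *
plan(.42,.012,.17,-2)"
```

```text
time_s: 23.7
tool_pos: [0.5231, -0.0531, 0.026]
tool_rot: [-180.0, -0.0, -2.0]
force: [0.7, 0.1, -0.6]
grip_width: 0.0198
grasp_force: 25.0
time_s: 24.32
tool_pos: [0.5214, -0.053, 0.1362]
tool_rot: [180.0, 0.2, -2.0]
force: [2.4, 1.1, 0.7]
grip_width: 0.035
grasp_force: 0.0
time_s: 24.7
tool_pos: [0.5219, -0.0529, 0.159]
tool_rot: [-180.0, 0.1, -2.0]
force: [-0.8, 0.1, 0.0]
grip_width: 0.0126
grasp_force: 0.0
shift [-1.302 -0.766 -0.136] rows>= 2.0 turn [-0.      0.0005 -0.0001] q7 -85.8
```

```bash

python3 -m creep '{"translation":[[-0.44,-0.255,-0.04],[-0.44,-0.255,-0.04],[-0.44,-0.255,-0.04],[0,0,0],[0,0,0]],"turn":[[0,0,0],[0,0,0],[0,0,0],[0,0,0],[0,0,0]],"grip":[0,0,0,0,0]}'
python3 -c "
from h import *
plan(.424,.012,.055,-2);print(env.get_obs()['qpos'])"
```

```text
time_s: 25.32
tool_pos: [0.4193, 0.0114, 0.1688]
tool_rot: [180.0, 0.0, -2.0]
force: [0.3, -0.1, 0.2]
grip_width: 0.0004
grasp_force: 0.0
shift [ 0.06  -0.01   1.422] rows>= 2.0 turn [ 0.0002  0.0003 -0.0002] q7 -102.1
[ -35.99491623  -10.26305701   28.07613288  118.66719374    5.13145446
   70.53530482 -102.05421718]
```

```bash

python3 -m creep '{"translation":[[0,0,0.35],[0,0,0.35],[0,0,0.35],[0,0,0.35],[0,0,0]],"turn":[[0,0,0],[0,0,0],[0,0,0],[0,0,0],[0,0,0]],"grip":[0,0,0,0,0]}'
python3 -c "
from h import *
plan(.57,.006,.055,-2);print(env.get_obs()['qpos'])
t=V('top');t.crop('d6',260,140,380,240,5)"
```

```text
time_s: 25.95
tool_pos: [0.4178, 0.0103, 0.0555]
tool_rot: [179.8, 0.3, -2.1]
force: [0.6, -0.6, 0.2]
grip_width: 0.0003
grasp_force: 0.0
shift [ 1.903 -0.017 -0.004] rows>= 3.0 turn [ 0.001   0.0016 -0.0008] q7 -97.9
[-35.83377539  -1.45550009  30.64960885 126.06044809   1.06768425
  55.51075966 -97.93950133]
```

View pics/d6.png

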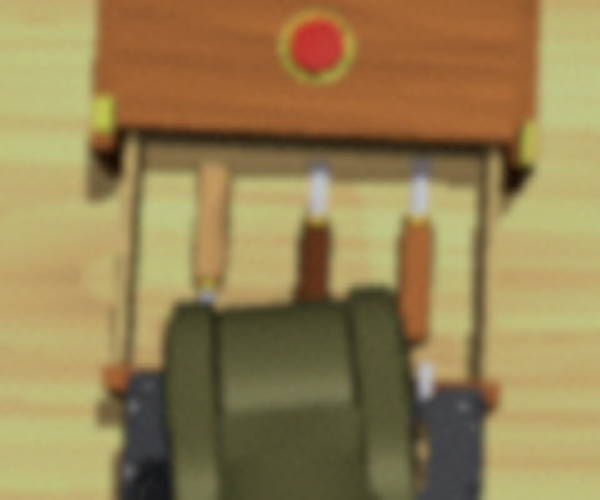

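```bash
python3 -c "
from h import *
t=V('top');t.crop('full',0,0,640,400,1)"
```

```text
(no output)
```

View pics/full.png

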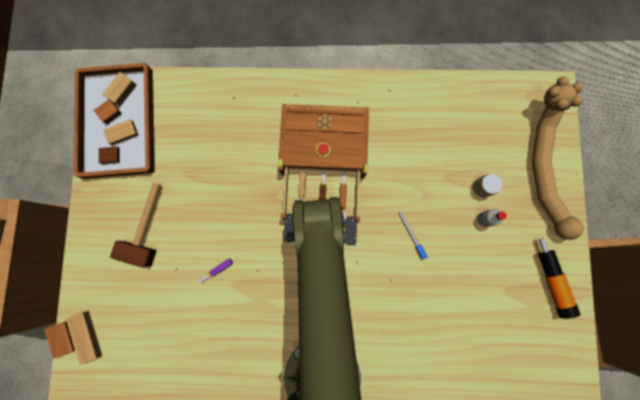

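```bash

python3 -m creep '{"translation":[[0.08,0,0],[0.1,0,0],[0.12,0,0],[0.15,0,0],[0.15,0,0]],"turn":[[0,0,0],[0,0,0],[0,0,0],[0,0,0],[0,0,0]],"grip":[0,0,0,0,0]}'
python3 -m creep '{"translation":[[0.15,0,0],[0.15,0,0],[0.15,0,0],[0.15,0,0],[0.15,0,0]],"turn":[[0,0,0],[0,0,0],[0,0,0],[0,0,0],[0,0,0]],"grip":[0,0,0,0,0]}'
python3 -m creep '{"translation":[[0.15,0,0],[0.15,0,0],[0.1,0,0],[0.1,0,0]],"turn":[[0,0,0],[0,0,0],[0,0,0],[0,0,0]],"grip":[0,0,0,0]}'
```

```text
time_s: 26.68
tool_pos: [0.4674, 0.0104, 0.0575]
tool_rot: [-180.0, 0.1, -2.0]
force: [-5.8, 0.4, 3.9]
grip_width: 0.0004
grasp_force: 2.5
time_s: 27.3
tool_pos: [0.5274, 0.0085, 0.0573]
tool_rot: [-180.0, 0.1, -2.0]
force: [-5.9, 1.3, 4.1]
grip_width: 0.0004
grasp_force: 2.9
time_s: 27.8
tool_pos: [0.5665, 0.0073, 0.0571]
tool_rot: [-180.0, 0.2, -2.0]
force: [-11.0, 2.2, 8.1]
grip_width: 0.0005
grasp_force: 5.4
```

Continue in small steps until the force jumps at the stop.

```bash

python3 -m creep '{"translation":[[0.04,0,0],[0.04,0,0],[0,0,0]],"turn":[[0,0,0],[0,0,0],[0,0,0]],"grip":[0,0,0]}'
python3 -m creep '{"translation":[[0.03,0,0],[0.03,0,0],[0,0,0]],"turn":[[0,0,0],[0,0,0],[0,0,0]],"grip":[0,0,0]}'
python3 -m creep '{"translation":[[0.03,0,0],[0,0,0]],"turn":[[0,0,0],[0,0,0]],"grip":[0,0]}'
```

```text
time_s: 28.18
tool_pos: [0.5728, 0.0071, 0.057]
tool_rot: [-180.0, 0.2, -2.0]
force: [-6.4, 1.1, 4.3]
grip_width: 0.0006
grasp_force: 3.4
time_s: 28.55
tool_pos: [0.5778, 0.0069, 0.057]
tool_rot: [-180.0, 0.2, -2.0]
force: [-6.2, 2.0, 3.1]
grip_width: 0.0005
grasp_force: 3.0
time_s: 28.8
tool_pos: [0.5812, 0.0066, 0.0571]
tool_rot: [-180.0, 0.0, -2.0]
force: [-2.5, 2.5, 0.3]
grip_width: 0.0005
grasp_force: 1.2
```

```bash

python3 -m creep '{"translation":[[0.03,0,0],[0,0,0]],"turn":[[0,0,0],[0,0,0]],"grip":[0,0]}'
python3 -m creep '{"translation":[[0.03,0,0],[0,0,0]],"turn":[[0,0,0],[0,0,0]],"grip":[0,0]}'
```

```text
time_s: 29.05
tool_pos: [0.5831, 0.0066, 0.0571]
tool_rot: [-180.0, 0.1, -2.0]
force: [-3.1, 2.3, -1.0]
grip_width: 0.0006
grasp_force: 1.8
time_s: 29.3
tool_pos: [0.5853, 0.0064, 0.0571]
tool_rot: [-180.0, 0.1, -2.0]
force: [-3.6, 3.4, -1.6]
grip_width: 0.0
grasp_force: 2.0
```

```bash

python3 -m creep '{"translation":[[0.03,0,0],[0,0,0]],"turn":[[0,0,0],[0,0,0]],"grip":[0,0]}'
python3 -m creep '{"translation":[[0.03,0,0],[0,0,0]],"turn":[[0,0,0],[0,0,0]],"grip":[0,0]}'
python3 -c "
from h import *
t=V('top');t.crop('d7',260,110,380,210,5)
s=V('side');s.crop('s7',310,150,430,250,5)"
```

```text
time_s: 29.55
tool_pos: [0.5853, 0.0064, 0.0571]
tool_rot: [-180.0, 0.4, -2.0]
force: [-10.4, 3.0, 5.0]
grip_width: 0.0002
grasp_force: 5.3
time_s: 29.8
tool_pos: [0.5853, 0.0064, 0.0571]
tool_rot: [-179.9, 0.7, -2.0]
force: [-17.1, 3.2, 10.7]
grip_width: 0.0003
grasp_force: 8.8
```

View pics/s7.png

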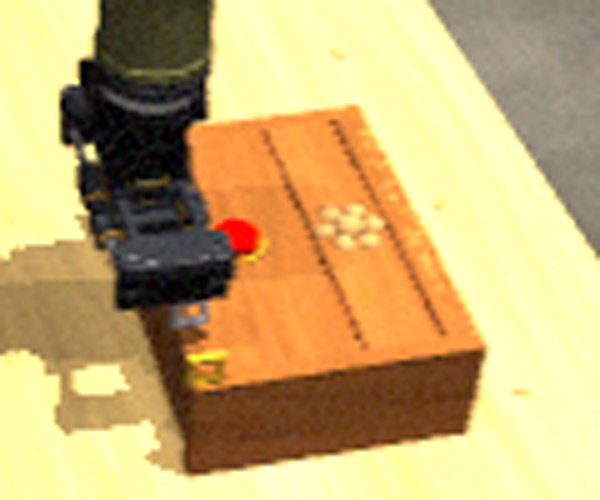

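```bash

python3 -m creep '{"translation":[[-0.2,0,0],[-0.6,0,0],[-0.5,0,0],[0,0,-0.6],[0,0,-0.7]],"turn":[[0,0,0],[0,0,0],[0,0,0],[0,0,0],[0,0,0]],"grip":[0,0,0,0,0]}'
python3 -c "
from h import *
import numpy as np
plan(.366,-.293,.15,29)
t=V('top');t.crop('d8',330,140,380,190,11)
"
```

```text
time_s: 30.52
tool_pos: [0.4869, 0.0083, 0.1627]
tool_rot: [180.0, -0.1, -2.1]
force: [1.7, -0.6, 0.5]
grip_width: 0.0002
grasp_force: 0.0
shift [-1.372  3.819  0.158] rows>= 6.0 turn [ 0.0004 -0.0007 -0.1729] q7 -96.1
```

View pics/d8.png

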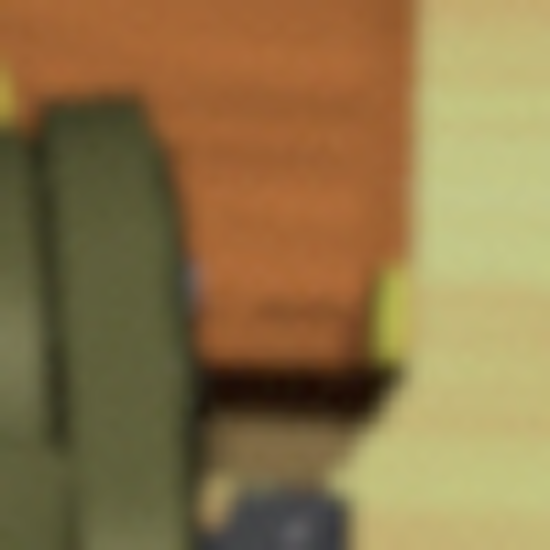

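```bash

python3 -m creep '{"translation":[[-0.1,0.636,0],[-0.1,0.636,0],[-0.3,0.636,0],[-0.3,0.636,0],[-0.3,0.636,0]],"turn":[[0,0,0],[0,0,0],[0,0,0],[0,0,0],[0,0,0]],"grip":[0.6,0.6,0.6,0.6,0.6]}'
python3 -m creep '{"translation":[[-0.27,0.636,0.15],[0,0,0],[0,0,0],[0,0,0],[0,0,0]],"turn":[[0,0,0],[0,0,-0.0576],[0,0,-0.0576],[0,0,-0.0576],[0,0,0]],"grip":[0.6,0.6,0.6,0.6,0.6]}'
python3 - <<'E'
from h import *
t=V("top")
tips=np.mean([t.pz(399.75-.4,212.5-.4,.005),t.pz(399.1,212.4,.005)],0);bk=np.mean([t.pz(424,258.8,.009),t.pz(425.3,258.1,.009)],0)
d=(tips-bk)[:2];L=np.linalg.norm(d);d/=L;m=(tips+bk)[:2]/2
print("L",L,"yaw",np.degrees(np.arctan2(d[1],d[0])),"grip c",m-d*57.5e-3)
p=m-d*(57.5+5)*1e-3;plan(*p,.005,np.degrees(np.arctan2(d[1],d[0])))
for z in(.105,.109): print("brass",t.pz(365.5,168.4,z),t.pz(365.8,168.4,z))
P=t.cloud()[205:265,392:432].reshape(-1,3)
E
```

```text
time_s: 31.2
tool_pos: [0.3898, -0.2452, 0.1624]
tool_rot: [179.9, -0.3, -2.1]
force: [1.9, -0.4, 0.6]
grip_width: 0.0422
grasp_force: 0.0
time_s: 31.82
tool_pos: [0.3668, -0.2934, 0.1502]
tool_rot: [179.8, -0.1, 28.9]
force: [0.8, 0.7, -0.1]
grip_width: 0.0522
grasp_force: 0.0
L 0.1568581860590367 yaw 28.056901505822335 grip c [ 0.3634522  -0.29431468]
shift [-0.108 -0.011  1.813] rows>= 3.0 turn [ 0.0008 -0.0004  0.0042] q7 -28.5
brass [ 0.59625444 -0.11620962  0.105     ] [ 0.59626769 -0.11706084  0.105     ]
brass [ 0.59534308 -0.11577883  0.109     ] [ 0.59535628 -0.11662674  0.109     ]
```

```bash

python3 -m creep '{"translation":[[-0.108,-0.011,0.65],[0,0,0.65],[0,0,0.4],[0,0,0.12],[0,0,0]],"turn":[[0,0,0.0042],[0,0,0],[0,0,0],[0,0,0],[0,0,0]],"grip":[0.6,0.6,0.6,0.6,0.6]}'
python3 -m creep '{"translation":[[0,0,0],[0,0,0],[0,0,0],[0,0,0],[0,0,0]],"turn":[[0,0,0],[0,0,0],[0,0,0],[0,0,0],[0,0,0]],"grip":[0,0,0,0,0]}' 50
python3 -m creep '{"translation":[[0,0,-0.3],[0,0,-0.5],[0,0,-0.7],[0,0,0]],"turn":[[0,0,0],[0,0,0],[0,0,0],[0,0,0]],"grip":[0,0,0,0]}'
python3 -c "
from h import *
plan(.597,-.30,.13,88.2)"
```

```text
time_s: 32.5
tool_pos: [0.3584, -0.2959, 0.0043]
tool_rot: [180.0, 0.0, 28.2]
force: [-0.2, -0.2, -0.4]
grip_width: 0.0525
grasp_force: 0.0
time_s: 33.12
tool_pos: [0.3584, -0.2951, 0.0042]
tool_rot: [180.0, -0.0, 28.3]
force: [-0.4, 0.4, 1.8]
grip_width: 0.018
grasp_force: 50.0
time_s: 33.62
tool_pos: [0.3611, -0.2967, 0.1277]
tool_rot: [179.7, -0.5, 28.3]
force: [-0.2, 0.3, -0.4]
grip_width: 0.0171
grasp_force: 50.0
shift [2.576e+00 1.436e+00 1.000e-03] rows>= 4.0 turn [ 0.0029 -0.0018 -0.3326] q7 -27.4
```

```bash

python3 -m creep '{"translation":[[0.515,0.287,0],[0.515,0.287,0],[0.515,0.287,0],[0.515,0.287,0],[0.515,0.287,0]],"turn":[[0,0,0],[0,0,0],[0,0,0],[0,0,0],[0,0,0]],"grip":[0,0,0,0,0]}'
python3 -m creep '{"translation":[[0,0,0],[0,0,0],[0,0,0],[0,0,0],[0,0,0]],"turn":[[0,0,-0.0555],[0,0,-0.0555],[0,0,-0.0555],[0,0,-0.0555],[0,0,-0.0555]],"grip":[0,0,0,0,0]}'
python3 -m creep '{"translation":[[0,0,0],[0,0,0.38],[0,0,0],[0,0,0]],"turn":[[0,0,-0.0555],[0,0.011,0],[0,0,0],[0,0,0]],"grip":[0,0,0,0]}'
python3 - <<'E'
from h import *
o=env.get_obs();print(o["tool_pos"],o["tool_rot"],o["grip_width"])
t=V("top");s=V("side");t.crop('t9',330,140,430,240,5);s.crop('s9',280,190,400,290,5)
a=cv2.imread("pics/t9.png");b=cv2.imread("pics/s9.png");cv2.imwrite("pics/ab9.png",cv2.resize(np.hstack([a,b]),(800,364)))
np.savez("v9.npz",tz=t.d,sz=s.d,sf=s.f,tf=t.f)
E
```

```text
time_s: 34.25
tool_pos: [0.5946, -0.2982, 0.121]
tool_rot: [-179.9, 0.2, 28.3]
force: [0.1, -0.3, 0.3]
grip_width: 0.0175
grasp_force: 50.0
time_s: 34.88
tool_pos: [0.593, -0.2982, 0.1212]
tool_rot: [-179.8, -0.0, 78.6]
force: [0.4, 0.9, -1.7]
grip_width: 0.0176
grasp_force: 50.0
time_s: 35.38
tool_pos: [0.5936, -0.2987, 0.0928]
tool_rot: [-179.9, -2.0, 88.2]
force: [0.4, 0.6, -0.5]
grip_width: 0.0175
grasp_force: 50.0
[ 0.59358875 -0.29866051  0.09284255] [-179.91310942   -1.96844036   88.22098699] 0.0174544782409669
```

View pics/ab9.png

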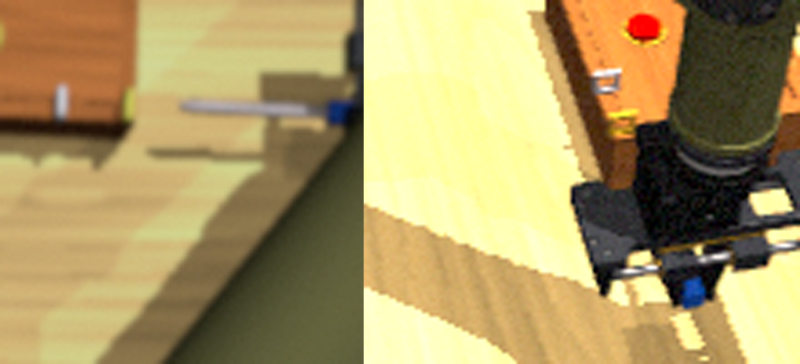

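```bash
python3 - <<'E'
from h import *
t=V("top");print("cam",-t.R.T@t.t)
f=t.f.astype(float)
# brass: yellow mask; sub-pixel row profile
c=f[155:182,360:372];b=c[...,1]-c[...,0]  # G-B
print(np.round(b.max(1)).astype(int)); print(np.round(b.max(0)).astype(int))
c=f[155:182,343:351];print(np.round(c[...,0].max(1)).astype(int)); print(np.round(c[...,0].max(0)).astype(int))
# rod axis: blue-channel/steel saturation across columns
for u in range(379,416,4):
    col=f[160:182,u];sat=col.max(1)-col.min(1);w=np.clip(sat.max()-25-sat,0,None)*(col.sum(1)>150)
    v=160+(w*np.arange(22)).sum()/max(w.sum(),1);print(u,round(v,2),np.round(t.pz(u,v,.098),4),np.round(sat).astype(int)[4:16])
E
```

```text
cam [ 0.36144529 -0.00521734  1.13558724]
[41 40 38 39 40 40 40 40 40 46 54 59 60 60 61 59 56 46 38 38 37 36 37 37
 37 39 39]
[32 32 33 37 49 61 58 45 39 41 40 41]
[ 35  36  37  37  37  36  37  52  81 106 115 115 115 114 110 101  85  56
  26  12   7  11  26  37  44  46  49]
[ 48  49  74 110 115  86  50  44]
379 160.0 [ 0.6231 -0.1556  0.098 ] [46 47 47 40 32 38 49 53 53 53 53 53]
383 168.19 [ 0.5992 -0.1669  0.098 ] [46 45 36 18  4  7 29 49 53 53 53 54]
387 168.43 [ 0.5987 -0.1783  0.098 ] [47 46 38 21  7  6 24 47 54 54 54 54]
391 168.68 [ 0.5982 -0.1897  0.098 ] [47 47 41 24  7  4 17 41 52 54 55 53]
395 168.97 [ 0.5975 -0.2011  0.098 ] [47 48 45 29 10  4 12 35 51 54 54 54]
399 169.12 [ 0.5972 -0.2125  0.098 ] [47 49 47 35 15  5  9 31 49 51 50 48]
403 169.06 [ 0.5976 -0.2239  0.098 ] [34 33 28 17  7  5  5 20 37 41 39 37]
407 169.07 [ 0.5977 -0.2353  0.098 ] [33 33 30 20  8  4  5 21 40 45 42 38]
411 169.17 [ 0.5976 -0.2467  0.098 ] [32 31 30 22  9  5  5 18 40 51 47 37]
415 169.47 [ 0.5969 -0.2581  0.098 ] [33 33 32 28 16  4  4 17 38 50 47 38]
```

```bash
python3 - <<'E'
from h import *
t=V("top")
B=t.pz(365.4,168.05,.109);S=t.pz(346.6,167.05,.109);print(B,S,np.degrees(np.arctan2(*(S-B)[1::-1])),np.linalg.norm(S-B))
# side view: heights from depth
s=V("side");s.crop("s10",345,200,375,230,18)
C=s.cloud();T=t.cloud()
print("rod top z (top cam)",[np.round(np.median(T[167:171,u,2]),4) for u in range(383,415,4)])
m=T[163:173,364:368];print("brass z",np.round(np.sort(m[...,2].ravel())[-12:],4));m=T[163:172,346:348];print("steel z",np.round(np.sort(m[...,2].ravel())[-10:],4))
E
```

```text
[ 0.59635092 -0.1154944   0.109     ] [ 0.59841896 -0.06229348  0.109     ] 87.77391118663822 0.05324110554844776
rod top z (top cam) [np.float64(0.1014), np.float64(0.0986), np.float64(0.1027), np.float64(0.1011), np.float64(0.1043), np.float64(0.102), np.float64(0.0492), np.float64(0.0519)]
brass z [0.1077 0.108  0.1081 0.1087 0.1089 0.1099 0.11   0.1102 0.1106 0.1106
 0.1107 0.1111]
steel z [0.1091 0.1092 0.1096 0.1097 0.1101 0.1106 0.1106 0.1112 0.1116 0.1134]
```

View pics/s10.png

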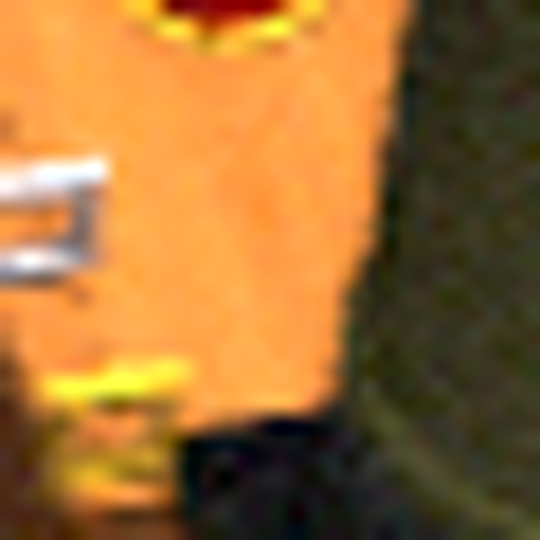

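```bash

python3 -m creep '{"translation":[[0,-0.04,0],[0.13,0,0.005],[0.13,0,0.005],[0.12,0,0.004],[0,0,0]],"turn":[[0,0,0],[0,0,0],[0,0,0],[0,0,0],[0,0,0]],"grip":[0,0,0,0,0]}'
python3 - <<'E'
from h import *
o=env.get_obs();print(o["tool_pos"],o["tool_rot"],o["force"])
t=V("top");f=t.f.astype(float)
P=[]
for u in range(370,400,3):
    col=f[160:182,u];sat=col.max(1)-col.min(1);w=np.clip(sat.max()-25-sat,0,None)*(col.sum(1)>150)*(np.abs(np.arange(22)-8)<6)
    v=160+(w*np.arange(22)).sum()/max(w.sum(),1);P.append(t.pz(u,v,.101)[:2]);print(u,round(v,2),np.round(P[-1],4),np.round(sat).astype(int)[3:15])
P=np.array(P)
E
```

```text
time_s: 36.25
tool_pos: [0.5923, -0.2662, 0.0935]
tool_rot: [180.0, -2.0, 88.4]
force: [0.1, -0.3, -0.4]
grip_width: 0.0178
grasp_force: 50.0
[ 0.59228578 -0.26615674  0.09347386] [179.98849004  -2.03569794  88.39176117] [ 0.0672896  -0.33545018 -0.39314016]
370 169.0 [ 0.5956 -0.1295] [44 45 48 49 38 19  8 19 41 50 51 51]
373 169.09 [ 0.5955 -0.138 ] [45 47 50 49 36 14  5  9 31 47 50 52]
376 169.1 [ 0.5956 -0.1465] [46 47 48 49 36 14  4  8 30 48 52 53]
379 169.29 [ 0.5952 -0.1551] [46 46 48 48 38 19  5  6 27 47 53 53]
382 169.52 [ 0.5946 -0.1636] [46 46 47 48 43 24  8  6 24 45 52 53]
385 169.67 [ 0.5943 -0.1721] [46 46 47 49 43 24  8  5 18 40 51 53]
388 169.86 [ 0.5939 -0.1807] [46 46 48 51 46 30  9  4 17 39 51 53]
391 169.73 [ 0.5944 -0.1892] [38 38 38 40 35 21  6  5 13 35 49 50]
394 170.07 [ 0.5936 -0.1977] [33 33 33 30 26 15  6  4  5 18 32 35]
397 169.94 [ 0.5941 -0.2062] [33 32 33 31 27 15  7  4  7 24 40 41]
```

```bash

python3 -m creep '{"translation":[[0.1,0,0.01],[0.1,0,0.005],[0.1,0,0.004],[0,0,0]],"turn":[[0,0,0],[0,0,0],[0,0,0],[0,0,0]],"grip":[0,0,0,0]}'
python3 -m creep '{"translation":[[0.1,0,0.004],[0.1,0,0.003],[0.1,0,0.004],[0,0,0]],"turn":[[0,0,0],[0,0,0],[0,0,0],[0,0,0]],"grip":[0,0,0,0]}'
python3 -m creep '{"translation":[[0.1,0,0.004],[0.1,0,0.003],[0.1,0,0.004],[0,0,0]],"turn":[[0,0,0],[0,0,0],[0,0,0],[0,0,0]],"grip":[0,0,0,0]}'
```

```text
time_s: 36.8
tool_pos: [0.5928, -0.2427, 0.0928]
tool_rot: [180.0, -2.0, 88.4]
force: [-0.0, 0.3, -0.2]
grip_width: 0.0176
grasp_force: 50.0
time_s: 37.3
tool_pos: [0.5935, -0.2187, 0.0927]
tool_rot: [180.0, -2.0, 88.4]
force: [-0.6, -1.2, -0.6]
grip_width: 0.0172
grasp_force: 50.0
time_s: 37.8
tool_pos: [0.5942, -0.1946, 0.0927]
tool_rot: [180.0, -2.0, 88.4]
force: [-0.1, 0.6, -0.1]
grip_width: 0.0175
grasp_force: 50.0
```

```bash

python3 -m creep '{"translation":[[0.1,0,0.004],[0.1,0,0.003],[0.1,0,0.004],[0,0,0]],"turn":[[0,0,0],[0,0,0],[0,0,0],[0,0,0]],"grip":[0,0,0,0]}'
python3 -m creep '{"translation":[[0.1,0,0.004],[0.08,0,0.003],[0.06,0,0.002],[0,0,0]],"turn":[[0,0,0],[0,0,0],[0,0,0],[0,0,0]],"grip":[0,0,0,0]}'
```

```text
time_s: 38.3
tool_pos: [0.5949, -0.1706, 0.0926]
tool_rot: [180.0, -2.0, 88.4]
force: [0.0, -0.1, -0.0]
grip_width: 0.0175
grasp_force: 50.0
time_s: 38.8
tool_pos: [0.5953, -0.1521, 0.0926]
tool_rot: [180.0, -2.0, 88.3]
force: [-0.2, -0.7, -0.7]
grip_width: 0.0176
grasp_force: 50.0
```

```bash
python3 - <<'E'
from h import *
t=V("top");s=V("side");t.crop('t11',330,140,390,190,8);s.crop('s11',320,180,380,240,7)
a=cv2.imread("pics/t11.png");b=cv2.imread("pics/s11.png");b=cv2.resize(b,(400,400));cv2.imwrite("pics/ab11.png",cv2.resize(np.hstack([a,b]),(800,364)))
E
```

```text
(no output)
```

View pics/ab11.png

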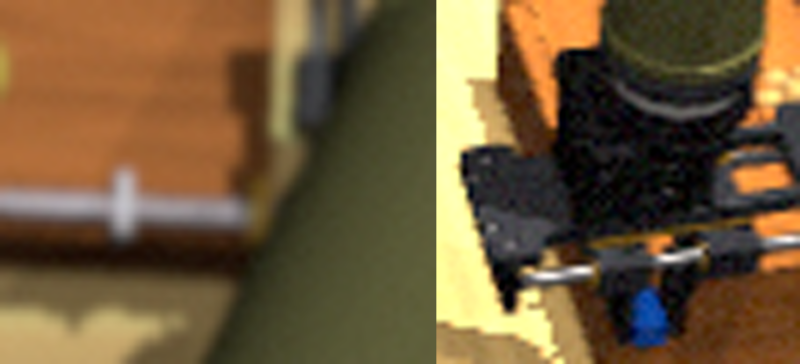

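```bash

python3 -m creep '{"translation":[[0.03,0,0.001],[0.03,0,0.001],[0,0,0]],"turn":[[0,0,0],[0,0,0],[0,0,0]],"grip":[0,0,0]}'
python3 -m creep '{"translation":[[0.02,0,0.001],[0.02,0,0.001],[0,0,0]],"turn":[[0,0,0],[0,0,0],[0,0,0]],"grip":[0,0,0]}'
```

```text
time_s: 39.28
tool_pos: [0.5954, -0.1476, 0.0926]
tool_rot: [-180.0, -2.0, 88.3]
force: [1.1, 0.3, -0.5]
grip_width: 0.0176
grasp_force: 50.0
time_s: 39.65
tool_pos: [0.5954, -0.1468, 0.0927]
tool_rot: [180.0, -1.8, 88.2]
force: [0.2, -4.1, -1.1]
grip_width: 0.0176
grasp_force: 50.0
```

```bash

python3 -m creep '{"translation":[[0,0,0],[0,0,0],[0,0,0],[0,0,0],[0,0,0]],"turn":[[0,0,0],[0,0,0],[0,0,0],[0,0,0],[0,0,0]],"grip":[0.5,0.5,0.5,0.5,0.5]}'
python3 -m creep '{"translation":[[0,0,-0.2],[0,0,-0.5],[0,0,-0.7],[-0.6,0,0],[-0.7,0,0]],"turn":[[0,0,0],[0,0,0],[0,0,0],[0,0,0],[0,0,0]],"grip":[0.5,0.5,0.5,0.5,0.5]}'
python3 -m creep '{"translation":[[-0.7,0,0],[-0.6,0,0],[0,0,0],[0,0,0]],"turn":[[0,0,0],[0,0,0],[0,0,0],[0,0,0]],"grip":[0.5,0.5,0.5,0.5]}'
python3 - <<'E'
from h import *
t=V("top");s=V("side");t.crop('t12',320,140,390,190,8);s.crop('s12',320,180,400,250,7)
a=cv2.resize(cv2.imread("pics/t12.png"),(560,400));b=cv2.resize(cv2.imread("pics/s12.png"),(457,400));cv2.imwrite("pics/ab12.png",cv2.resize(np.hstack([a,b]),(800,315)))
E
```

```text
time_s: 40.28
tool_pos: [0.5955, -0.1446, 0.0926]
tool_rot: [180.0, -2.0, 88.3]
force: [-0.3, -0.2, 0.8]
grip_width: 0.0432
grasp_force: 0.0
time_s: 40.9
tool_pos: [0.5937, -0.2523, 0.2035]
tool_rot: [179.8, -2.0, 88.5]
force: [0.3, -0.1, 0.6]
grip_width: 0.0436
grasp_force: 0.0
time_s: 41.4
tool_pos: [0.5893, -0.3561, 0.198]
tool_rot: [180.0, -2.0, 88.3]
force: [0.1, -0.4, 0.0]
grip_width: 0.0438
grasp_force: 0.0
```

View pics/ab12.png

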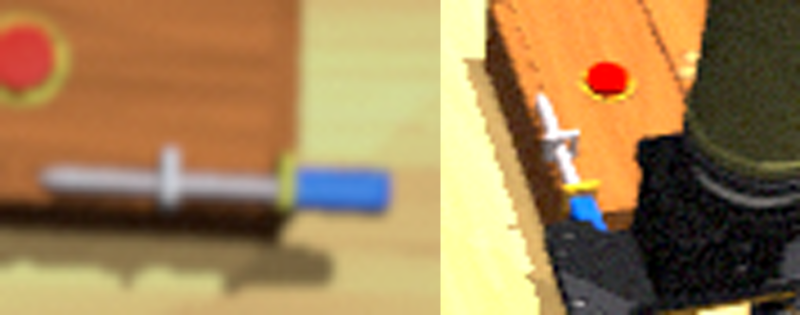

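```bash
python3 -c "
from cell import env
print(env.sign_off())"
```

```text
the job is handed in; nothing more can be done
None
```

The job is handed in, but the hand-in returned no verdict: the drawer holds all three gouges on the bench and was pushed to its hard stop, the rod is through both eyelets with its grip against the brass one, and the glue, tin and mallet were not touched.

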